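# Hold a specimen down in the sprung contact ring

## Task

Ready the meter by pressing the green, then the yellow, then the blue key on the keypad, each fully down and one at a time, leaving the white key alone. Then set the brass specimen with the orange neck upright, bulb down, in the sprung brass ring and push it down until the ring is on its stop, as for a contact-resistance reading. Finish while still holding it pressed down there (do not let go), and leave the spare steel specimen, the brass clamp and the white display where they stand.

Things in the scene. Friction and masses are not known exactly. Their poses are not given: they have to be found in the camera images.
- specimen_mid (a point): The specimen to measure: loose, flask-shaped, 0.15 to 0.3 kg, standing on a flat foot 28 mm across. Round brass bulb (52 mm diameter, widest 22 mm above the foot), straight orange plastic neck (22 mm diameter, from 47 to 110 mm above the foot; grip here from above), thin brass tip to 116 mm. This point: on the axis, 58 mm above the foot; z up the neck.
- specimen: The same specimen; origin at the centre of its foot, z up the neck.
- cradle: Sprung ring cradle, fixed to the bench: aluminium base 110 x 110 x 22 mm, four steel guide posts (58 mm high, 45 mm from the centre, towards the corners) and a brass ring on springs above it. Origin at the centre of the underside, z up.
- ring_seat (a point): Centre of the brass ring's opening, level with the ring's upper face: 52 mm above the bench while up. Ring 66 mm outside, opening 40 mm, 10 mm thick. The bulb settles in the opening and centres itself, the specimen's foot then about 5 mm below this point (47 mm above the bench while the ring is up).
- ring (a joint): How far the ring is pressed down, m: 0 up, 0.014 on its stop. Springs: about 5 N starts it moving, about 12 N brings it to the stop; the specimen's own weight does not move it. It springs up again when released.
- keypad: Grey keypad console, fixed to the bench, 150 x 150 x 36 mm; origin at the centre of the underside, z up. Its four keys stand on top in a square, 62 mm apart; which colour is where varies.
- spare_mid (a point): Bystander: a second loose specimen of the same shape and size but with a STEEL bulb and a GREY neck; leave it alone. Point on its axis 58 mm above the foot.
- clamp_mid (a point): Bystander: a loose brass screw clamp on a steel foot, 50 x 60 x 46 mm; point at its centre, 23 mm above the bench.
- display_mid (a point): Bystander: a loose white room display, 35 x 85 x 86 mm, standing upright; point at its centre, 43 mm above the bench.
- key_green_top (a point): Centre of the top face of the round green key (28 mm across, pressed straight down), on the keypad, 59 mm above the bench when up.
- key_green (a joint): Travel of the green key, m: 0 up, 0.006 fully down (about 5 N); it springs back.
- key_yellow_top (a point): Centre of the top face of the round yellow key (28 mm across, pressed straight down), on the keypad, 59 mm above the bench when up.
- key_yellow (a joint): Travel of the yellow key, m: 0 up, 0.006 fully down (about 5 N); it springs back.
- key_blue_top (a point): Centre of the top face of the round blue key (28 mm across, pressed straight down), on the keypad, 59 mm above the bench when up.
- key_blue (a joint): Travel of the blue key, m: 0 up, 0.006 fully down (about 5 N); it springs back.
- key_white_top (a point): Centre of the top face of the round white key (28 mm across, pressed straight down), on the keypad, 59 mm above the bench when up.
- key_white (a joint): Travel of the white key, m: 0 up, 0.006 fully down (about 5 N); it springs back.
Things that resemble listed ones, but are neither listed nor needed, are in the scene too. Leave any pink or purple look-alike of the specimen alone.

How it is judged:
On the way, in this order (a step that is already met when the one before it is completed fails the run):
1. the green key is pressed down, the others up (value of joint key_green above 0.004 m and value of joint each of key_yellow, key_blue, key_white below 0.002 m), for 0.05 s.
2. the yellow key is pressed down, the others up (value of joint key_yellow above 0.004 m and value of joint each of key_green, key_blue, key_white below 0.002 m), for 0.05 s.
3. the blue key is pressed down, the others up (value of joint key_blue above 0.004 m and value of joint each of key_green, key_yellow, key_white below 0.002 m), for 0.05 s.
4. the specimen sits upright in the ring and is held pressed down by the gripper (value of joint ring above 0.01 m and horizontal distance between specimen_mid and ring_seat below 0.008 m and z of specimen_mid in the frame of ring_seat between 0.045 and 0.06 m and angle between specimen_mid's own z axis and vertical below 0.17 rad and contact force between specimen and cradle above 6 N and contact force between specimen and the fingers above 3 N), for 0.5 s.
At the end, for the whole second after the job is handed in: The gripper (over 3 N on it) holds the orange-necked specimen upright (10 degrees), centred (8 mm) and seated (its point 45 to 60 mm above the ring face), pushing the cradle with over 6 N, the ring over 10 of its 14 mm down; all keys up (all of step 4 and value of joint each of key_green, key_yellow, key_blue, key_white below 0.002 m); the arm keeps its last pose, push and grip.
It fails at once if the white key is pressed (value of joint key_white above 0.003 m).
It fails at once if the spare specimen is moved more than 20 mm or tipped (distance of spare_mid from where it was at the start of the episode above 0.02 m or angle between spare_mid's own z axis and vertical above 0.5 rad).
It fails at once if the brass clamp is moved more than 20 mm or tipped (distance of clamp_mid from where it was at the start of the episode above 0.02 m or angle between clamp_mid's own z axis and vertical above 0.5 rad).
It fails at once if the white display is moved more than 20 mm or tipped (distance of display_mid from where it was at the start of the episode above 0.02 m or angle between display_mid's own z axis and vertical above 0.5 rad).
It also fails if it takes over 58 s, if anything falls off the work surface, if the arm or the gripper's body presses on something with over 40 N, if the wrist force passes 120 N, or if a joint passes its speed limit or range.

## Robot

A 6-joint arm with a two-finger parallel gripper is mounted at the origin on the work surface. World frame = base frame: x ahead of the robot, y to its left, z up, the work surface at z = 0. Lengths are in m, angles in rad, forces in N, time in s.
With the tool pointing down it reaches from about 0.275 to 0.725 m from the base axis. Payload 5.6 kg.
Tool frame: the origin (TCP) lies midway between the tips of the shut fingers; the grasp point (between the pads) lies grip_point_offset behind it (grip_point_offset is the distance from the TCP to the grasp point, in m); z points along the fingers, y is the line along which they close (so a half turn about z gives the same grasp; the last joint's range is limited). The gripper opens to 85 mm and grips with 20 to 120 N. Pads are 22 mm wide; open, the fingers measure 114 mm over their backs; the gripper's body (76 mm by 85 mm) begins 54 mm behind the grasp point. The pads swing forward as they close: fully open they stand 13 mm farther back than shut.
Start: joints at [-0.901, 0.255, 0.108, 0, -1.424, -0.285], TCP at [0.206, -0.51, 0.231] pointing down, gripper open.
Joint ranges: [-2.95, 2.95], [-1.21, 1.97], [-1.09, 1.5], [-2.87, 1.71], [-2.94, -0.07], [-3.05, 3.05]. Speed limits (rad/s): [2.57, 2.57, 3.14, 3.14, 3.14, 3.14].

## Interface

Orientations are given as a 3x3 rotation matrix whose columns are the frame's x, y, z axes.
In Python, from workcell import sense, snapshot, camera_model, job_done, boxes_of, trace, landmark_of, grip_point_offset gives the robot as it stands.
- The arm moves only by the tool send_rows, never from a script. Its argument "steps" is a list of rows, each a list of 6 numbers: the shift along the tool's x, y, z scaled (see below), then the turn, a rotation vector about the tool's x, y, z scaled (see below). A call has exactly 5 rows; each row shifts and turns the commanded pose from where the row before left it, along the tool's axes as they then stand; what a row does not reach is not made up. The controller multiplies each number of a shift by 0.3 m and each number of a turn by 45 degrees. A row lasts 1/12 s, in which the tool goes at most 41.7 mm and 7.16 degrees, less where a joint would pass 70% of its speed; a pose out of reach is approached as far as the arm can. A call with a number of a shift or a turn outside -1 to 1 is refused whole. A call with a gripper value outside its range is refused whole. "jaw" is the opening, from -1 (shut) to 1 (fully open), set as the call begins (left out, the last holds). The fingers move at their own pace and stop on an object; "force" is the grip in N (left out, the last holds). Time passes only in rows, so rows that do not move let the fingers close, or fill a call up. It gives the time, the measured TCP pose, the force, the opening and the grip force at its end, in the units of the state.
- sense(): the state, without advancing time (a new reading comes with each control period).
- snapshot(name): name is "scene" or "side" or "wrist"; returns (picture, depth): 420x560x3 uint8, red, green, blue; 420x560 float32, m along the optical axis (not along the pixel's ray), 0 where there is no reading.
- camera_model(name): a dict with "fx", "fy", "cx", "cy" (pixels), "R" (3x3) and "t" (3): a world point X has camera coordinates R X + t. Camera axes: x right, y down, z forward; pixel columns grow to the right and rows downward; lengths in m; the calibration is good to about 2 mm. The wrist camera is an equidistant fisheye: a pixel r from the principal point sees the ray r / f radians off the axis. A picture is of the moment at which its call begins: read the wrist's pose just before it. camera_model takes no time and is no camera call; for the wrist camera it gives the pose at the moment of the call.
- job_done(): hands the job in; it is judged then, once.
Trained networks look in the newest picture that a camera, given by its name, has taken for a name from the list of things; names that differ only in an ending like _2 or _b are one class to them, and where a whole thing is asked for, a point or a joint stands for the part that bears it (a point fixed in the world has none). Each returns a list of dicts, best first, with "p" (0 to 1); they miss things now and then, are a little off and sometimes report something else, mostly with a low value. They report only what shows in the picture. A call takes as long as a camera call. They do not tell look-alikes from the thing itself.
- boxes_of(label, camera): "location" ([column, row] in pixels, amid what is visible of it).
- trace(label, camera): "mask" (420x560 bool, what is visible of it) and "location" ([column, row] in pixels, amid what is visible of it).
- landmark_of(label, camera): "location" ([column, row] in pixels: a listed point, or the origin of a listed thing).
The state is a dict: "t": time; "qpos": joint angles; "joint_velocities": joint speeds; "joint_efforts": joint torques, N m; "tcp_pos": TCP position; "tcp_rot": TCP orientation; "force": force on the tool from outside, world axes, zero at the start; "torque": the same for the moment, N m; "finger_gap": opening from 0.0 (shut) to 1.0 (fully open); "grip_force": force on a finger pad.
Only numpy, scipy, OpenCV 4.12 (cv2) and the standard library are available. Lean on these libraries where they do the work, as an engineer would, in place of code of your own. Each camera call takes 0.05 s, during which the arm holds its last target. There are 200 camera calls.

## Working session

There is one attempt and no reset: what is moved stays moved. The work goes in short steps, Python scripts to look and compute and a tool call to move; the robot and the scene stay as the last step left them, time stands still between calls to the robot, and variables do not carry over. Pictures are saved under pics/ and viewed, at most 10 in all, crops included, and the job is handed in when it is done.

Besides the shell and the picture viewer there is one more tool, called after ">>>" as name(argument=value, ...) on one line, values as JSON. send_rows: Moves the arm, as the interface text tells. Shifts and turns lie within -1 to 1; 1 stands for 0.3 m of shift or 45 degrees of turn. Its arguments: {"type":"object","properties":{"steps":{"type":"array"},"jaw":{"type":"number"},"force":{"type":"number"}},"required":["steps"]}

```bash
mkdir -p pics
cat > h.py <<'E'
import numpy as np, cv2
from workcell import *
def px2w(cam,depth,uv,m=None,r=2):
    m=m or camera_model(cam);u,v=[int(round(a)) for a in uv]
    p=depth[max(0,v-r):v+r+1,max(0,u-r):u+r+1];p=p[p>0]
    if len(p)==0:return None
    d=np.median(p);X=np.array([(uv[0]-m['cx'])/m['fx']*d,(uv[1]-m['cy'])/m['fy']*d,d])
    return np.array(m['R']).T@(X-np.array(m['t']))
def ray_z(cam,uv,z,m=None):
    m=m or camera_model(cam);R=np.array(m['R']);c=-R.T@np.array(m['t'])
    d=R.T@np.array([(uv[0]-m['cx'])/m['fx'],(uv[1]-m['cy'])/m['fy'],1]);return c+d*(z-c[2])/d[2]
E
python3 - <<'E'
from h import *
np.set_printoptions(precision=4,suppress=True)
s=sense();print(s['t'],s['tcp_pos'],s['tcp_rot'],s['force'],grip_point_offset)
Z=dict(key_green_top=.059,key_yellow_top=.059,key_blue_top=.059,key_white_top=.059,ring_seat=.052,specimen_mid=.058,spare_mid=.058,clamp_mid=.023,display_mid=.043)
ims=[]
for c in('scene','side'):
    im,d=snapshot(c);np.save(c+'.npy',d);cv2.imwrite(f'pics/{c}0.png',im[:,:,::-1])
    for l,z in Z.items():
        for o in landmark_of(l,c)[:3]:
            print(c,l,round(o['p'],2),np.round(o['location']),ray_z(c,o['location'],z),px2w(c,d,o['location']))
E
```

```text
0.0 [ 0.2063 -0.5093  0.2304] [[-0.9269 -0.3753 -0.0008]
 [-0.3753  0.9269  0.0017]
 [ 0.0001  0.0019 -1.    ]] [ 0.6641 -0.1796 -0.0666] 0.0187
scene key_green_top 0.49 [416. 211.] [0.5159 0.2833 0.059 ] [0.5158 0.2833 0.0589]
scene key_yellow_top 0.72 [378. 227.] [0.5778 0.2218 0.059 ] [0.5773 0.2217 0.0584]
scene key_blue_top 0.45 [408. 240.] [0.5875 0.2823 0.059 ] [0.5877 0.2823 0.0593]
scene key_white_top 0.74 [376. 204.] [0.5271 0.207  0.059 ] [0.5251 0.2069 0.0564]
scene key_white_top 0.25 [208. 254.] [ 0.7433 -0.0561  0.059 ] [ 0.7354 -0.0615  0.0438]
scene ring_seat 0.7 [289. 190.] [0.5474 0.0314 0.052 ] [0.5246 0.024  0.0217]
scene specimen_mid 0.96 [175. 125.] [ 0.4632 -0.2653  0.058 ] [ 0.4714 -0.2595  0.0674]
scene specimen_mid 0.86 [267. 113.] [ 0.357 -0.087  0.058] [ 0.3634 -0.0845  0.0644]
scene specimen_mid 0.84 [206. 180.] [ 0.5842 -0.1329  0.058 ] [ 0.5924 -0.1277  0.0695]
scene spare_mid 0.59 [155. 175.] [ 0.608  -0.2373  0.058 ] [ 0.6225 -0.2251  0.0791]
scene clamp_mid 0.85 [277. 270.] [0.7117 0.0668 0.023 ] [0.7232 0.071  0.0445]
scene display_mid 0.64 [210. 25
[... 277 characters left out ...]
 ] [0.5838 0.2645 0.0501]
side key_white_top 0.58 [254. 173.] [0.5168 0.2055 0.059 ] [0.5168 0.2055 0.059 ]
side ring_seat 0.61 [273. 216.] [0.5517 0.0216 0.052 ] [0.5546 0.0672 0.0243]
side specimen_mid 0.94 [215. 271.] [ 0.4444 -0.1674  0.058 ] [ 0.4455 -0.1807  0.0683]
side specimen_mid 0.88 [296. 256.] [ 0.5845 -0.1269  0.058 ] [ 0.5828 -0.1399  0.0675]
side specimen_mid 0.76 [224. 312.] [ 0.4634 -0.2666  0.058 ] [ 0.4642 -0.2797  0.0701]
side spare_mid 0.65 [319. 294.] [ 0.6125 -0.2284  0.058 ] [ 0.6102 -0.2401  0.068 ]
side spare_mid 0.35 [215. 301.] [ 0.4488 -0.2423  0.058 ] [ 0.4446 -0.1954  0.0167]
side display_mid 0.93 [369. 243.] [ 0.7319 -0.0676  0.043 ] [ 0.7262 -0.0857  0.0556]
```

View pics/scene0.png

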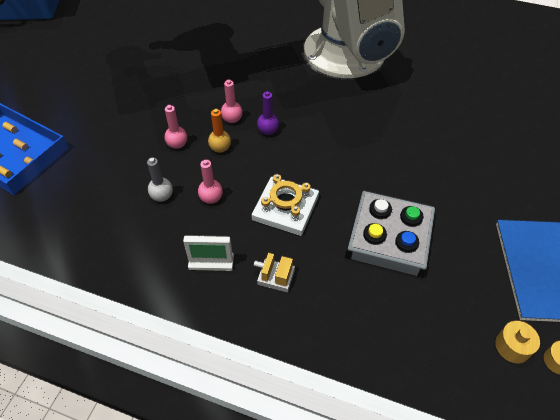

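View pics/side0.png

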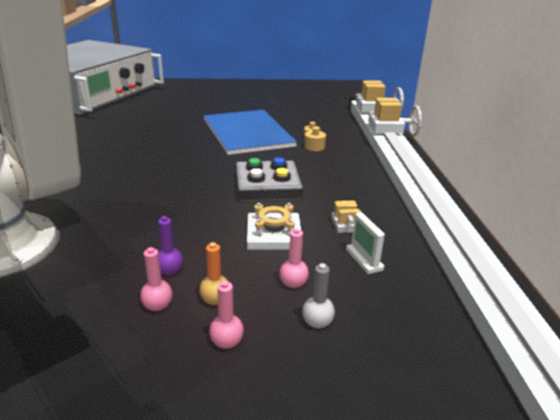

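The scene image shows the orange-necked specimen at about (218,130), with pink ones near (176,125), (232,100) and (208,180), a purple one at (267,115) and the steel spare at (158,180). The cradle ring is at (287,193). On the keypad, white is at (381,206), green at (413,214), yellow at (376,231) and blue at (408,240). The side image has the orange specimen at (213,275).

Next I'll refine these by colour segmentation.

Run:
```python
from h import *
from scipy.optimize import least_squares
np.set_printoptions(precision=4,suppress=True)
def cloud(c):
    im=cv2.imread(f'pics/{c}0.png');d=np.load(c+'.npy');m=camera_model(c)
    v,u=np.mgrid[:420,:560];X=np.stack([(u-m['cx'])/m['fx']*d,(v-m['cy'])/m['fy']*d,d],-1)
    return cv2.cvtColor(im,cv2.COLOR_BGR2HSV),(X-np.array(m['t']))@np.array(m['R']),d>0
def near(P,x,y,r):return np.hypot(P[...,0]-x,P[...,1]-y)<r
for c in('scene','side'):
    H,P,ok=cloud(c);h,s,v=H[...,0],H[...,1],H[...,2]
    print(c)
    kz=ok&(abs(P[...,2]-.059)<.004)
    for n,lo,hi in(('green',50,80),('yellow',24,35),('blue',100,125)):
        k=kz&near(P,.552,.25,.1)&(h>=lo)&(h<=hi)&(s>120)
        q=P[k]; print(n,k.sum(),q.mean(0) if len(q) else '',q.min(0) if len(q) else '',q.max(0) if len(q) else '')
    k=kz&near(P,.552,.25,.1)&(s<60)&(v>120);print('white',k.sum(),P[k].mean(0))
    k=ok&(abs(P[...,2]-.053)<.004)&near(P,.55,.03,.06)&(s>100);q=P[k]
    f=least_squares(lambda a:np.hypot(q[:,0]-a[0],q[:,1]-a[1])-a[2],[.55,.03,.026],loss='soft_l1',f_scale=.003);print('ring',k.sum(),f.x,np.median(q,0))
    k=ok&(P[...,2]>.02)&(P[...,2]<.04)&near(P,.55,.03,.09)&(s<60)&(v>150)
    if k.sum()>20: print('base',cv2.minAreaRect(P[ok&(P[...,2]>.017)&(P[...,2]<.027)&near(P,.55,.03,.09)][:,:2].astype(np.float32)))
    for lo,hi in((.05,.07),(.07,.09),(.09,.108)):
        k=ok&near(P,.444,-.165,.06)&(h>=4)&(h<=17)&(s>200)&(P[...,2]>lo)&(P[...,2]<hi);q=P[k]
        if len(q)<5: print('few');continue
        f=least_squares(lambda a:np.hypot(q[:,0]-a[0],q[:,1]-a[1])-.011,[.444,-.167]);print('neck',len(q),f.x,q.mean(0),np.sqrt(f.cost*2/len(q)))
    for n,a,b in(('all',0,180),):
        k=ok&(P[...,2]>.06)&(P[...,2]<.106)&near(P,.45,-.15,.25)
        nl,L,st,ce=cv2.connectedComponentsWithStats(k.astype(np.uint8))
        for i in range(1,nl):
            if st[i,4]>40: print('tall',P[L==i].mean(0),st[i,4],np.median(H[L==i],0))
```

```text
scene
green 130 [0.5205 0.2773 0.0584] [0.5066 0.2642 0.0551] [0.5328 0.2896 0.0627]
yellow 133 [0.585  0.2192 0.0585] [0.5701 0.206  0.0552] [0.5987 0.2318 0.0626]
blue 142 [0.5821 0.2808 0.0585] [0.5663 0.2675 0.0552] [0.5943 0.2938 0.0618]
white 126 [0.5235 0.2156 0.0583]
ring 602 [0.5565 0.0283 0.0298] [0.5597 0.029  0.0516]
base ((0.5559490919113159, 0.02794230729341507), (0.1107216402888298, 0.11220569163560867), 89.06262969970703)
neck 67 [ 0.443  -0.1713] [ 0.4505 -0.1669  0.0602] 0.0011202489230790584
neck 60 [ 0.443  -0.1711] [ 0.451  -0.1669  0.0801] 0.0012463707801821777
neck 67 [ 0.4434 -0.1713] [ 0.4505 -0.1662  0.0995] 0.0013104197699660438
tall [ 0.3538 -0.179   0.0828] 149 [171. 128. 121.]
tall [ 0.3615 -0.0844  0.083 ] 147 [137. 179.  75.]
tall [ 0.4728 -0.2642  0.0829] 160 [171.  128.  115.5]
tall [ 0.4504 -0.1668  0.0831] 155 [ 11. 224. 114.]
tall [ 0.62   -0.2256  0.0837] 170 [113.  14.  50.]
tall [ 0.5897 -0.1255  0.0838] 162 [171.  128.  117.5]
side
green 59 [0.5167 0.2733 0.0592] [0.5047 0.2623 0.055 ] [0.5297 0.2903 0.0624]
yellow 60 [0.5808 0.2145 0.0596] [0.5688 0.2025 0.0554] [0.593  0.2308 0.063 ]
blue 56 [0.5777 0.2758 0.0594] [0.5648 0.2638 0.0553] [0.5901 0.2898 0.0623]
white 68 [0.52   0.2109 0.059 ]
ring 445 [0.5538 0.0249 0.0302] [0.5546 0.025  0.0528]
base ((0.55317622423172, 0.026784345507621765), (0.11438578367233276, 0.10955019295215607), 89.1700439453125)
few
few
few
tall [ 0.354  -0.0956  0.0833] 268 [139. 146. 111.]
tall [ 0.5804 -0.1381  0.0839] 274 [171.  100.  173.5]
tall [ 0.4426 -0.179   0.0837] 297 [ 10. 179. 165.]
tall [ 0.3471 -0.1907  0.0833] 319 [171. 107. 171.]
tall [ 0.6106 -0.2389  0.083 ] 333 [143.  12.  90.]
tall [ 0.4655 -0.2771  0.0834] 360 [171. 106. 169.]
```

>>> send_rows(steps=[[-0.078, 0.081, 0, 0, 0, 0], [-0.078, 0.081, 0, 0, 0, 0], [-0.078, 0.081, 0, 0, 0, 0], [-0.078, 0.081, 0, 0, 0, 0], [-0.078, 0.081, 0, 0, 0, 0]], jaw=-1, force=40)

```text
t: 1.42
tcp_pos: [0.2695, -0.3519, 0.2313]
tcp_rot: [[-0.927, -0.375, 0.0], [-0.375, 0.927, -0.0], [-0.0, -0.0, -1.0]]
force: [1.2, -0.4, 0.6]
finger_gap: 0.299
grip_force: 0.0
```

>>> send_rows(steps=[[-0.078, 0.081, 0, 0, 0, 0], [-0.078, 0.081, 0, 0, 0, 0], [-0.078, 0.081, 0, 0, 0, 0], [-0.078, 0.081, 0, 0, 0, 0], [-0.078, 0.081, 0, 0, 0, 0]])

```text
t: 1.83
tcp_pos: [0.3323, -0.1952, 0.2316]
tcp_rot: [[-0.927, -0.375, 0.001], [-0.375, 0.927, -0.0], [-0.001, -0.0, -1.0]]
force: [0.9, 0.3, 0.3]
finger_gap: -0.002
grip_force: 0.0
```

>>> send_rows(steps=[[-0.078, 0.081, 0, 0, 0, 0], [-0.078, 0.081, 0, 0, 0, 0], [-0.078, 0.081, 0, 0, 0, 0], [-0.078, 0.081, 0, 0, 0, 0], [-0.078, 0.081, 0, 0, 0, 0]])

```text
t: 2.25
tcp_pos: [0.3952, -0.0384, 0.2317]
tcp_rot: [[-0.927, -0.376, 0.001], [-0.376, 0.927, 0.0], [-0.001, -0.0, -1.0]]
force: [1.3, -0.1, -0.5]
finger_gap: -0.001
grip_force: 0.0
```

>>> send_rows(steps=[[-0.078, 0.081, 0, 0, 0, 0], [-0.078, 0.081, 0, 0, 0, 0], [-0.078, 0.081, 0, 0, 0, 0], [-0.078, 0.081, 0, 0, 0, 0], [-0.078, 0.081, 0, 0, 0, 0]])

```text
t: 2.67
tcp_pos: [0.4581, 0.1181, 0.2315]
tcp_rot: [[-0.927, -0.376, 0.0], [-0.376, 0.927, 0.0], [-0.001, 0.0, -1.0]]
force: [0.4, -0.0, -0.5]
finger_gap: -0.003
grip_force: 0.0
```

>>> send_rows(steps=[[-0.078, 0.081, 0, 0, 0, 0], [-0.078, 0.081, 0, 0, 0, 0], [-0.078, 0.081, 0, 0, 0, 0], [-0.078, 0.081, 0, 0, 0, 0], [0, 0, 0, 0, 0, 0]])

```text
t: 3.08
tcp_pos: [0.5092, 0.246, 0.2293]
tcp_rot: [[-0.926, -0.378, -0.001], [-0.378, 0.926, -0.0], [0.002, 0.0, -1.0]]
force: [-0.2, -0.2, -0.5]
finger_gap: -0.002
grip_force: 0.0
```

```bash
cat >> h.py <<'E'
def wrist_cloud(d,m):
    v,u=np.mgrid[:420,:560];x=(u-m['cx'])/m['fx'];y=(v-m['cy'])/m['fy'];r=np.hypot(x,y)+1e-9
    D=np.stack([np.sin(r)*x/r,np.sin(r)*y/r,np.cos(r)],-1)
    R=np.array(m['R']);c=-R.T@np.array(m['t'])
    return D@R,c,np.where(d[...,None]>0,c+(D@R)*(d/np.cos(r))[...,None],np.nan)
E
python3 - <<'E'
from h import *
np.set_printoptions(precision=4,suppress=True)
m=camera_model('wrist');im,d=snapshot('wrist');cv2.imwrite('pics/w1.png',im[:,:,::-1])
D,c,P=wrist_cloud(d,m);H=cv2.cvtColor(im,cv2.COLOR_RGB2HSV);h,s,v=[H[...,i] for i in range(3)]
ok=(abs(P[...,2]-.059)<.005)&(np.hypot(P[...,0]-.552,P[...,1]-.25)<.1)
for n,lo,hi in(('green',50,80),('yellow',24,35),('blue',100,125),('white',0,180)):
    k=ok&((h>=lo)&(h<=hi)&(s>120) if n!='white' else (s<60)&(v>120))
    print(n,k.sum(),np.median(P[k],0),P[k].mean(0),np.ptp(P[k],axis=0) if k.any() else '')
print(c,sense()['tcp_pos'],sense()['t'],sense()['qpos'])
E
```

```text
green 565 [0.5157 0.2759 0.0588] [0.5158 0.276  0.0587] [0.0272 0.0272 0.0066]
yellow 526 [0.5805 0.2188 0.0588] [0.5807 0.2188 0.0586] [0.0278 0.0278 0.0072]
blue 106 [0.5683 0.2786 0.0579] [0.569  0.2798 0.0577] [0.0114 0.0264 0.0066]
white 555 [0.5193 0.2152 0.0587] [0.5193 0.2152 0.0586] [0.0274 0.0266 0.0064]
[0.4409 0.2177 0.3721] [0.5084 0.2439 0.2297] 3.1333 [ 0.7245  0.2848  0.1445 -0.0003 -1.4326 -1.9081]
```

View pics/w1.png

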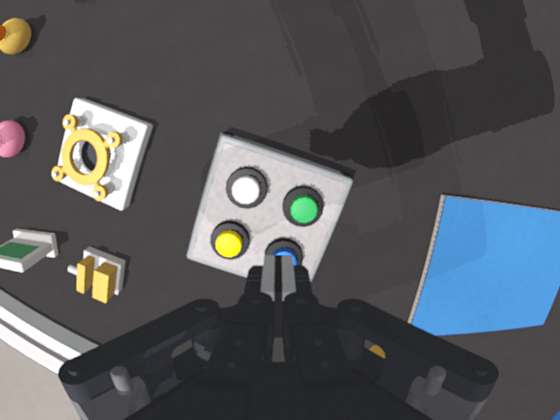

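The wrist view confirms the layout: white (245,188), green (303,208), yellow (230,242), with blue partly hidden at (285,255). The positions agree with the earlier estimates to within 3 mm. I'm pressing green now.

>>> send_rows(steps=[[-0.067, 0.088, 0, 0, 0, 0], [0, 0, 0.13, 0, 0, 0], [0, 0, 0.13, 0, 0, 0], [0, 0, 0.13, 0, 0, 0], [0, 0, 0.13, 0, 0, 0]])

```text
t: 3.55
tcp_pos: [0.5166, 0.2731, 0.0743]
tcp_rot: [[-0.927, -0.375, 0.001], [-0.375, 0.927, 0.001], [-0.001, 0.0, -1.0]]
force: [0.6, 0.8, -0.2]
finger_gap: -0.003
grip_force: 0.0
```

>>> send_rows(steps=[[0, 0, 0.02, 0, 0, 0], [0, 0, 0.02, 0, 0, 0], [0, 0, 0.02, 0, 0, 0], [0, 0, 0.01, 0, 0, 0], [0, 0, 0, 0, 0, 0]])

```text
t: 3.97
tcp_pos: [0.5183, 0.2741, 0.0564]
tcp_rot: [[-0.927, -0.376, 0.003], [-0.376, 0.927, 0.002], [-0.004, 0.0, -1.0]]
force: [0.4, -1.3, 3.1]
finger_gap: 0.002
grip_force: 1.4
```

>>> send_rows(steps=[[0, 0, 0.02, 0, 0, 0], [0, 0, 0.01, 0, 0, 0], [0, 0, 0, 0, 0, 0], [0, 0, 0, 0, 0, 0], [0, 0, 0, 0, 0, 0]])

```text
t: 4.38
tcp_pos: [0.5188, 0.2745, 0.0526]
tcp_rot: [[-0.926, -0.377, 0.007], [-0.377, 0.926, 0.003], [-0.008, 0.0, -1.0]]
force: [-11.6, -5.0, 32.3]
finger_gap: -0.0
grip_force: 16.0
```

>>> send_rows(steps=[[0, 0, -0.075, 0, 0, 0], [0, 0, -0.075, 0, 0, 0], [-0.042, -0.086, 0, 0, 0, 0], [-0.042, -0.086, 0, 0, 0, 0], [-0.042, -0.086, 0, 0, 0, 0]])

```text
t: 4.8
tcp_pos: [0.5823, 0.2165, 0.0927]
tcp_rot: [[-0.926, -0.377, 0.003], [-0.377, 0.926, 0.003], [-0.004, 0.001, -1.0]]
force: [0.6, -0.3, -0.1]
finger_gap: -0.001
grip_force: 0.0
```

>>> send_rows(steps=[[0, 0, 0, 0, 0, 0], [0, 0, 0.05, 0, 0, 0], [0, 0, 0.04, 0, 0, 0], [0, 0, 0.03, 0, 0, 0], [0, 0, 0.01, 0, 0, 0]])

```text
t: 5.22
tcp_pos: [0.5814, 0.2162, 0.0529]
tcp_rot: [[-0.927, -0.376, 0.002], [-0.376, 0.927, -0.0], [-0.002, -0.001, -1.0]]
force: [-7.3, -1.1, 18.9]
finger_gap: -0.0
grip_force: 9.1
```

>>> send_rows(steps=[[0, 0, 0.01, 0, 0, 0], [0, 0, 0, 0, 0, 0], [0, 0, 0, 0, 0, 0], [0, 0, 0, 0, 0, 0], [0, 0, 0, 0, 0, 0]])

```text
t: 5.63
tcp_pos: [0.5815, 0.2163, 0.0529]
tcp_rot: [[-0.926, -0.377, 0.003], [-0.377, 0.926, 0.0], [-0.003, -0.001, -1.0]]
force: [-9.2, -2.7, 19.0]
finger_gap: 0.0
grip_force: 9.7
```

>>> send_rows(steps=[[0, 0, -0.07, 0, 0, 0], [0, 0, -0.07, 0, 0, 0], [-0.022, 0.067, 0, 0, 0, 0], [-0.022, 0.067, 0, 0, 0, 0], [-0.022, 0.067, 0, 0, 0, 0]])

```text
t: 6.05
tcp_pos: [0.577, 0.2806, 0.0919]
tcp_rot: [[-0.927, -0.375, 0.002], [-0.375, 0.927, 0.002], [-0.003, 0.001, -1.0]]
force: [-0.1, -0.2, -0.2]
finger_gap: 0.002
grip_force: 0.0
```

>>> send_rows(steps=[[0, 0, 0, 0, 0, 0], [0, 0, 0.05, 0, 0, 0], [0, 0, 0.04, 0, 0, 0], [0, 0, 0.03, 0, 0, 0], [0, 0, 0.01, 0, 0, 0]])

```text
t: 6.47
tcp_pos: [0.5766, 0.2798, 0.0529]
tcp_rot: [[-0.927, -0.376, 0.001], [-0.376, 0.927, 0.0], [-0.001, 0.0, -1.0]]
force: [-9.7, 0.2, 19.8]
finger_gap: -0.0
grip_force: 9.4
```

>>> send_rows(steps=[[0, 0, 0.01, 0, 0, 0], [0, 0, 0, 0, 0, 0], [0, 0, 0, 0, 0, 0], [0, 0, 0, 0, 0, 0], [0, 0, 0, 0, 0, 0]])

```text
t: 6.88
tcp_pos: [0.5766, 0.2798, 0.0528]
tcp_rot: [[-0.926, -0.376, 0.002], [-0.376, 0.926, 0.001], [-0.003, 0.0, -1.0]]
force: [-11.9, -1.1, 21.7]
finger_gap: -0.002
grip_force: 10.5
```

>>> send_rows(steps=[[0, 0, -0.135, 0, 0, 0], [0, 0, -0.135, 0, 0, 0], [0, 0, -0.135, 0, 0, 0], [0, 0, -0.135, 0, 0, 0], [0.08, -0.1, 0, 0, 0, 0]])

```text
t: 7.3
tcp_pos: [0.5715, 0.248, 0.221]
tcp_rot: [[-0.925, -0.379, 0.018], [-0.379, 0.925, 0.009], [-0.02, 0.002, -1.0]]
force: [1.0, -0.2, 1.8]
finger_gap: 0.002
grip_force: 0.0
```

>>> send_rows(steps=[[0.08, -0.1, 0, 0, 0, 0], [0.08, -0.1, 0, 0, 0, 0], [0.08, -0.1, 0, 0, 0, 0], [0.08, -0.1, 0, 0, 0, 0], [0.08, -0.1, 0, 0, 0, 0]])

```text
t: 7.72
tcp_pos: [0.5098, 0.0567, 0.2109]
tcp_rot: [[-0.927, -0.376, 0.001], [-0.376, 0.927, 0.0], [-0.001, -0.0, -1.0]]
force: [1.0, -0.5, 0.3]
finger_gap: 0.002
grip_force: 0.0
```

>>> send_rows(steps=[[0.08, -0.1, 0, 0, 0, 0], [0.08, -0.1, 0, 0, 0, 0], [0.08, -0.1, 0, 0, 0, 0], [0.08, -0.1, 0, 0, 0, 0], [0, 0, 0, 0, 0, 0]], jaw=0.2)

```text
t: 8.13
tcp_pos: [0.4647, -0.0936, 0.2113]
tcp_rot: [[-0.929, -0.371, 0.001], [-0.371, 0.929, -0.001], [-0.0, -0.001, -1.0]]
force: [-0.2, -0.2, -0.3]
finger_gap: 0.604
grip_force: 0.0
```

Run:
```python
from h import *
from scipy.optimize import least_squares
np.set_printoptions(precision=4,suppress=True)
m=camera_model('wrist');im,d=snapshot('wrist');cv2.imwrite('pics/w2.png',im[:,:,::-1])
D,c,P=wrist_cloud(d,m);H=cv2.cvtColor(im,cv2.COLOR_RGB2HSV);h,s,v=[H[...,i] for i in range(3)]
k=(np.hypot(P[...,0]-.443,P[...,1]+.17)<.05)
for lo,hi in((.02,.045),(.05,.075),(.075,.1),(.1,.108),(.108,.12)):
    q=P[k&(P[...,2]>lo)&(P[...,2]<hi)]
    if len(q)<5: print(lo,len(q));continue
    f=least_squares(lambda a:np.hypot(q[:,0]-a[0],q[:,1]-a[1])-.011,[.443,-.17],loss='soft_l1',f_scale=.002)
    print(lo,len(q),f.x,q.mean(0),np.sqrt(2*f.cost/len(q)))
k=(abs(P[...,2]-.052)<.004)&(np.hypot(P[...,0]-.555,P[...,1]-.027)<.06)&(s>100);q=P[k]
if len(q)>30:print('ring',len(q),least_squares(lambda a:np.hypot(q[:,0]-a[0],q[:,1]-a[1])-a[2],[.55,.03,.026],loss='soft_l1',f_scale=.003).x)
k=(abs(P[...,2]-.022)<.004)&(np.hypot(P[...,0]-.555,P[...,1]-.027)<.09)
if k.sum()>30:print('base',cv2.minAreaRect(P[k][:,:2].astype(np.float32)))
print(sense()['tcp_pos'],sense()['t'],sense()['finger_gap'])
```

```text
0.02 1151 [ 0.4372 -0.1659] [ 0.4363 -0.1651  0.0366] 0.004706673607858719
0.05 126 [ 0.4429 -0.1715] [ 0.4367 -0.1652  0.0633] 0.00023463250513437018
0.075 155 [ 0.4428 -0.1717] [ 0.4367 -0.1651  0.0883] 0.0002000040698712058
0.1 63 [ 0.4427 -0.1719] [ 0.4367 -0.1652  0.1042] 0.00022950473048829526
0.108 576 [ 0.4463 -0.1752] [ 0.442  -0.1708  0.1113] 0.00295711092938631
ring 600 [0.5478 0.0321 0.0365]
base ((0.5534626245498657, 0.02705301344394684), (0.11051841825246811, 0.11054336279630661), 89.20196533203125)
[ 0.4657 -0.0916  0.2111] 8.1833 0.6004245882215585
```

View pics/w2.png

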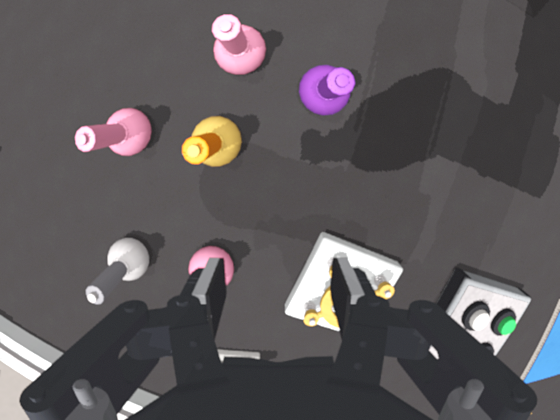

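The orange specimen is at (212,140) in the wrist view and is clear of the fingers' path. Its axis fits at (0.443, -0.172) and the cradle centre at (0.5535, 0.027). Now I'm going above the specimen.

>>> send_rows(steps=[[0.057, -0.073, 0, 0, 0, 0], [0.057, -0.073, 0, 0, 0, 0], [0.057, -0.073, 0, 0, 0, 0], [0, 0, 0, 0, 0, 0], [0, 0, 0, 0, 0, 0]])

```text
t: 8.6
tcp_pos: [0.4438, -0.1694, 0.2105]
tcp_rot: [[-0.928, -0.374, 0.0], [-0.374, 0.928, 0.0], [-0.0, -0.0, -1.0]]
force: [0.2, 0.2, -1.0]
finger_gap: 0.598
grip_force: 0.0
```

>>> send_rows(steps=[[0.006, -0.006, 0.1, 0, 0, 0], [0, 0, 0.12, 0, 0, 0], [0, 0, 0.13, 0, 0, 0], [0, 0, 0.13, 0, 0, 0], [0, 0, 0, 0, 0, 0]])

```text
t: 9.02
tcp_pos: [0.4379, -0.169, 0.0597]
tcp_rot: [[-0.927, -0.375, -0.013], [-0.375, 0.927, 0.003], [0.011, 0.008, -1.0]]
force: [-0.6, 0.8, -1.4]
finger_gap: 0.6
grip_force: 0.0
```

>>> send_rows(steps=[[0, 0, 0, 0, 0, 0], [0, 0, 0, 0, 0, 0], [0, 0, 0, 0, 0, 0], [0, 0, 0, 0, 0, 0], [0, 0, 0, 0, 0, 0]], jaw=-1, force=50)

```text
t: 9.43
tcp_pos: [0.4451, -0.1712, 0.069]
tcp_rot: [[-0.927, -0.376, 0.006], [-0.376, 0.927, -0.0], [-0.005, -0.003, -1.0]]
force: [0.1, 2.8, 6.5]
finger_gap: 0.242
grip_force: 49.3
```

>>> send_rows(steps=[[0, 0, 0, 0, 0, 0], [0, 0, 0, 0, 0, 0], [0, 0, 0, 0, 0, 0], [0, 0, 0, 0, 0, 0], [0, 0, 0, 0, 0, 0]])

```text
t: 9.85
tcp_pos: [0.4451, -0.1712, 0.069]
tcp_rot: [[-0.927, -0.376, 0.006], [-0.376, 0.927, -0.0], [-0.005, -0.003, -1.0]]
force: [-0.2, 3.1, 8.0]
finger_gap: 0.244
grip_force: 49.3
```

>>> send_rows(steps=[[0, 0, -0.06, 0, 0, 0], [0, 0, -0.1, 0, 0, 0], [0, 0, -0.1, 0, 0, 0], [0, 0, -0.1, 0, 0, 0], [0, 0, 0, 0, 0, 0]])

```text
t: 10.27
tcp_pos: [0.4464, -0.1724, 0.1816]
tcp_rot: [[-0.927, -0.376, 0.012], [-0.376, 0.927, -0.003], [-0.01, -0.008, -1.0]]
force: [0.7, -0.1, -2.4]
finger_gap: 0.244
grip_force: 49.7
```

>>> send_rows(steps=[[-0.074, 0.059, 0, 0, 0, 0], [-0.074, 0.059, 0, 0, 0, 0], [-0.074, 0.059, 0, 0, 0, 0], [-0.074, 0.059, 0, 0, 0, 0], [-0.074, 0.059, 0, 0, 0, 0]])

```text
t: 10.68
tcp_pos: [0.5129, -0.0463, 0.1747]
tcp_rot: [[-0.927, -0.375, 0.001], [-0.375, 0.927, 0.001], [-0.001, 0.0, -1.0]]
force: [0.2, 0.2, -2.9]
finger_gap: 0.243
grip_force: 49.6
```

>>> send_rows(steps=[[-0.074, 0.059, 0, 0, 0, 0], [-0.074, 0.059, 0, 0, 0, 0], [-0.074, 0.059, 0, 0, 0, 0], [0, 0, 0, 0, 0, 0], [0, 0, 0, 0, 0, 0]])

```text
t: 11.1
tcp_pos: [0.5546, 0.028, 0.1739]
tcp_rot: [[-0.926, -0.377, -0.001], [-0.377, 0.926, 0.0], [0.0, 0.001, -1.0]]
force: [1.0, -1.5, -3.1]
finger_gap: 0.247
grip_force: 49.8
```

Run:
```python
from h import *
np.set_printoptions(precision=4,suppress=True)
s=sense();print(s['tcp_pos'],s['tcp_rot'],s['t'],s['finger_gap'],s['grip_force'])
ims=[]
for c in('scene','side'):
    im,d=snapshot(c);m=camera_model(c)
    u,v=[int(a) for a in (lambda X:(m['fx']*X[0]/X[2]+m['cx'],m['fy']*X[1]/X[2]+m['cy']))(np.array(m['R'])@[.5535,.027,.12]+m['t'])]
    print(c,u,v);ims.append(cv2.resize(im[max(0,v-70):v+70,max(0,u-65):u+65],None,fx=3,fy=3,interpolation=cv2.INTER_CUBIC)[:,:,::-1])
    vv,uu=np.mgrid[:420,:560];P=(np.stack([(uu-m['cx'])/m['fx']*d,(vv-m['cy'])/m['fy']*d,d],-1)-np.array(m['t']))@np.array(m['R'])
    H=cv2.cvtColor(im,cv2.COLOR_RGB2HSV)
    k=(d>0)&(np.hypot(P[...,0]-.5535,P[...,1]-.027)<.045)&(P[...,2]>.095)&(H[...,1]>120)&(H[...,0]>4)&(H[...,0]<30)
    # bulb sphere fit
    from scipy.optimize import least_squares
    q=P[k&(P[...,2]<.16)];print(len(q),q.min(0),q.max(0))
    f=least_squares(lambda a:np.linalg.norm(q-a,axis=1)-.026,[.5535,.027,.13],loss='soft_l1',f_scale=.002);print('bulb',f.x)
h=max(i.shape[0] for i in ims)
cv2.imwrite('pics/c3.png',np.hstack([cv2.copyMakeBorder(i,0,h-i.shape[0],0,0,cv2.BORDER_CONSTANT) for i in ims]))
```

```text
[0.5546 0.028  0.1739] [[-0.9262 -0.377  -0.0006]
 [-0.377   0.9262  0.0003]
 [ 0.0005  0.0005 -1.    ]] 11.1 0.2468116254033534 49.79111731052399
scene 285 170
511 [0.5336 0.0031 0.112 ] [0.5798 0.0536 0.1596]
bulb [0.5523 0.0274 0.1274]
side 274 184
462 [ 0.5265 -0.0009  0.1077] [0.5761 0.0339 0.16  ]
bulb [0.551  0.0274 0.129 ]
```

View pics/c3.png

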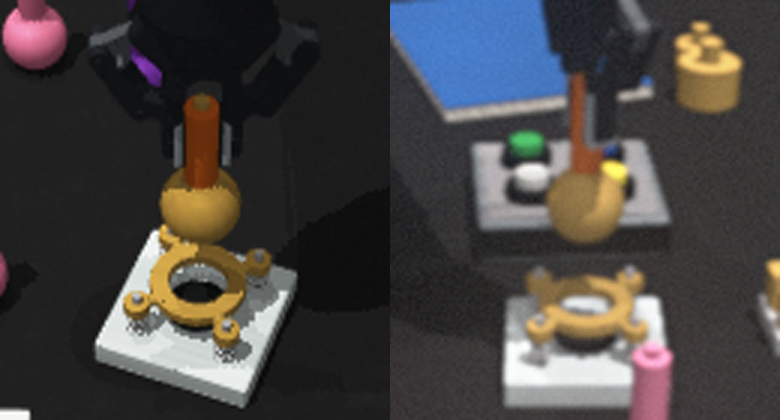

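The picture shows the specimen held upright just above the ring, about 1.5 mm off centre in x. I'm correcting that and lowering it.

>>> send_rows(steps=[[-0.005, -0.002, 0.06, 0, 0, 0], [0, 0, 0.06, 0, 0, 0], [0, 0, 0.04, 0, 0, 0], [0, 0, 0.02, 0, 0, 0], [0, 0, 0, 0, 0, 0]])

```text
t: 11.62
tcp_pos: [0.555, 0.0257, 0.1194]
tcp_rot: [[-0.927, -0.374, -0.002], [-0.374, 0.927, -0.001], [0.002, 0.0, -1.0]]
force: [0.3, -0.5, -2.1]
finger_gap: 0.244
grip_force: 50.0
```

>>> send_rows(steps=[[0, 0, 0.01, 0, 0, 0], [0, 0, 0.01, 0, 0, 0], [0, 0, 0.01, 0, 0, 0], [0, 0, 0, 0, 0, 0], [0, 0, 0, 0, 0, 0]])

```text
t: 12.03
tcp_pos: [0.5568, 0.0271, 0.1125]
tcp_rot: [[-0.927, -0.376, 0.003], [-0.376, 0.927, 0.001], [-0.003, -0.0, -1.0]]
force: [0.1, 2.4, 3.4]
finger_gap: 0.242
grip_force: 50.4
```

>>> send_rows(steps=[[0, 0, 0.01, 0, 0, 0], [0, 0, 0.01, 0, 0, 0], [0, 0, 0.01, 0, 0, 0], [0, 0, 0, 0, 0, 0], [0, 0, 0, 0, 0, 0]])

```text
t: 12.45
tcp_pos: [0.5569, 0.0273, 0.1038]
tcp_rot: [[-0.927, -0.376, 0.003], [-0.376, 0.927, 0.001], [-0.003, -0.0, -1.0]]
force: [-2.5, 4.0, 7.8]
finger_gap: 0.247
grip_force: 50.8
```

>>> send_rows(steps=[[0, 0, 0.01, 0, 0, 0], [0, 0, 0.007, 0, 0, 0], [0, 0, 0, 0, 0, 0], [0, 0, 0, 0, 0, 0], [0, 0, 0, 0, 0, 0]])

```text
t: 12.87
tcp_pos: [0.5574, 0.0275, 0.1008]
tcp_rot: [[-0.926, -0.376, 0.005], [-0.376, 0.926, 0.001], [-0.005, -0.001, -1.0]]
force: [-6.6, 4.9, 18.0]
finger_gap: 0.246
grip_force: 52.4
```

>>> send_rows(steps=[[0, 0, 0.005, 0, 0, 0], [0, 0, 0, 0, 0, 0], [0, 0, 0, 0, 0, 0], [0, 0, 0, 0, 0, 0], [0, 0, 0, 0, 0, 0]])

```text
t: 13.28
tcp_pos: [0.5576, 0.0276, 0.1006]
tcp_rot: [[-0.926, -0.377, 0.006], [-0.377, 0.926, 0.001], [-0.006, -0.001, -1.0]]
force: [-8.7, 4.8, 26.9]
finger_gap: 0.247
grip_force: 53.2
```

Run:
```python
from h import *
from scipy.optimize import least_squares
np.set_printoptions(precision=4,suppress=True)
s=sense();print(s['tcp_pos'],s['t'],s['finger_gap'],s['grip_force'],s['force'])
ims=[]
for c in('scene','side'):
    im,d=snapshot(c);m=camera_model(c)
    X=np.array(m['R'])@[.5535,.027,.09]+m['t'];u=int(m['fx']*X[0]/X[2]+m['cx']);v=int(m['fy']*X[1]/X[2]+m['cy'])
    ims.append(cv2.resize(im[v-70:v+70,u-65:u+65],None,fx=3,fy=3,interpolation=cv2.INTER_CUBIC)[:,:,::-1])
    vv,uu=np.mgrid[:420,:560];P=(np.stack([(uu-m['cx'])/m['fx']*d,(vv-m['cy'])/m['fy']*d,d],-1)-np.array(m['t']))@np.array(m['R'])
    H=cv2.cvtColor(im,cv2.COLOR_RGB2HSV);k=(d>0)&(H[...,1]>120)&(H[...,0]>3)&(H[...,0]<30)
    r=np.hypot(P[...,0]-.5545,P[...,1]-.027)
    q=P[k&(r>.028)&(r<.035)&(P[...,2]>.025)&(P[...,2]<.062)];print(c,'ring z',len(q),np.percentile(q[:,2],[25,50,75,90]))
    q=P[k&(r<.03)&(P[...,2]>.05)&(P[...,2]<.078)]
    f=least_squares(lambda a:np.linalg.norm(q-a,axis=1)-.026,[.5535,.027,.055],loss='soft_l1',f_scale=.002);print('bulb',len(q),f.x,'(z on stop .055)')
    q=P[k&(r<.025)&(P[...,2]>.083)&(P[...,2]<.165)];print('neck z max',len(q),np.percentile(q[:,2],[95,99,100]))
    f=least_squares(lambda a:np.hypot(q[:,0]-a[0]-a[2]*(q[:,2]-.1),q[:,1]-a[1]-a[3]*(q[:,2]-.1))-.011,[.555,.027,0,0],loss='soft_l1',f_scale=.002);print('neck axis',f.x)
cv2.imwrite('pics/c4.png',np.hstack(ims))
```

```text
[0.5576 0.0276 0.1006] 13.2833 0.24658602343514394 53.19772124290466 [-8.6932  4.7691 26.9248]
scene ring z 180 [0.0355 0.0371 0.0386 0.0398]
bulb 373 [0.555  0.027  0.0533] (z on stop .055)
neck z max 307 [0.1466 0.1487 0.1592]
neck axis [ 0.5559  0.027  -0.0079 -0.0246]
side ring z 109 [0.0357 0.038  0.0391 0.0399]
bulb 342 [0.5542 0.0278 0.0545] (z on stop .055)
neck z max 158 [0.146  0.1606 0.1638]
neck axis [ 0.555   0.0267  0.0834 -0.1117]
```

View pics/c4.png

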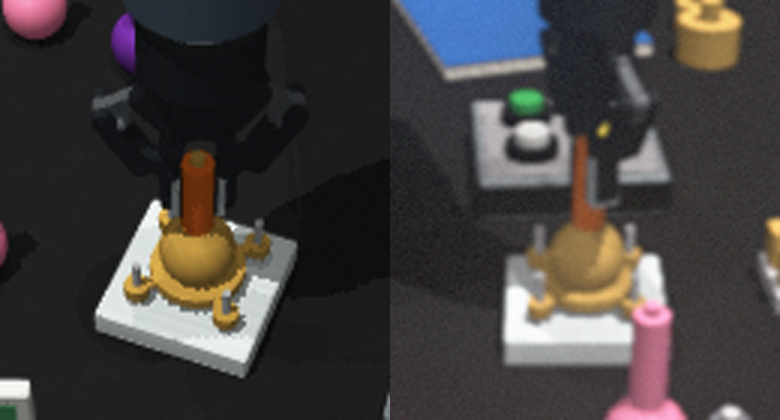

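The ring face is at 38 mm, which is on its stop, and the specimen is upright, centred and gripped. I'll hold briefly and hand in.

>>> send_rows(steps=[[0, 0, 0, 0, 0, 0], [0, 0, 0, 0, 0, 0], [0, 0, 0, 0, 0, 0], [0, 0, 0, 0, 0, 0], [0, 0, 0, 0, 0, 0]])

```text
t: 13.8
tcp_pos: [0.5577, 0.0275, 0.1006]
tcp_rot: [[-0.926, -0.377, 0.006], [-0.377, 0.926, 0.001], [-0.006, -0.001, -1.0]]
force: [-8.9, 4.7, 27.2]
finger_gap: 0.243
grip_force: 53.2
```

```bash
python3 -c "
from workcell import *
s=sense();print(s['t'],s['force'],s['grip_force'],s['tcp_pos']);print(job_done())"
```

```text
13.8 [-8.92054743  4.71850236 27.16459809] 53.19735825061798 [0.55766535 0.02752597 0.10064601]
the job is handed in; nothing more can be done
None
```

I pressed green, yellow and blue fully down in that order, then set the orange-necked specimen in the ring and handed in at 13.8 s, still gripping it and pressing the ring onto its stop with about 27 N; no verdict was returned.

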